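# Clamp a freshly glued awl haft and hold the lever

### The job

The brass ferrule on this dark wooden awl haft has just been glued on. Lay the haft flat on the two narrow raised rests of the clamping fixture, between their ears, with the ferrule towards the sprung lever, and let go of it; then push the lever over until it stands upright, so that its sprung nose bears on the ferrule and is pushed about half-way in and the haft's other end is against the stop. Finish while still holding the lever upright (it springs back if released), and do not disturb the other things on the bench.

Things in the scene. Friction and masses are not known exactly. Their poses are not given: they have to be found in the camera images.
- haft_mid (a point): Centre of the loose awl haft to clamp (about 90 g), 110 mm long along its own y: dark wooden body 26 x 26 mm square in section, y = -43 to +37 mm; round wooden butt, diameter 23 mm, to y = -55; round brass ferrule, diameter 16 mm, to y = +55. Lies flat on the bench (centre 13 mm up, z axis up) in one of two areas right of the fixture; a haft without ferrule lies in the other.
- ferrule_end (a point): Centre of the brass end face of the haft (55 mm along the haft's +y from haft_mid).
- fixture: Grey base plate fixed to the bench, 90 mm in x, y = -105 to +135 mm, 12 mm thick; origin at bench height below the seat, z up. Along its y: dark end stop, 40 mm wide, 102 mm high, face at y = -55 mm looking to +y; two narrow steel rests (see rest_near_stop); the sprung lever, pivoted at y = +85 mm.
- rest_near_stop (a point): Centre of the flat top of the rest at fixture y = -30 mm, 72 mm above the bench; the other is alike at y = +24 mm. Each is 8 mm thick in y, 36 mm wide in x, with two side ears 12 mm taller than its top, 30 mm apart at the foot, flared to 43 mm at their tops. The 46 mm between the rests is open down to the base plate: room for fingers.
- seat (a point): Where the haft's centre comes when on the rests with its butt against the stop: fixture x = 0, y = 0, 85 mm above the bench; axes as the fixture's. The haft's y must point as the fixture's y. The free nose stands 70 mm along +y from here, so the haft may be laid with its centre up to 10 mm along +y: the nose pushes it home along the rests.
- lever (a joint): Lever angle, rad: 0 at rest, leaning 0.35 rad away from the haft (to the fixture's +y); 0.35 upright; at most 0.55. Turns about the fixture's x through a pivot at y = +85 mm, 20 mm above the bench. Steel bar 22 mm wide, 16 mm thick, with a black round grip, diameter 26 mm, 100 to 158 mm from the pivot. Springs back to 0; takes about 8 N at the grip, towards -y, to hold upright.
- lever_grip (a point): Point on the axis of the black grip, 145 mm from the pivot, 13 mm below the grip's top end: push or pinch it about here, since a gripper reaching lower may bump its body on the top end. Upright: at fixture y = +85 mm, 165 mm above the bench; at rest: y = +135 mm, 156 mm above the bench.
- nose (a joint): How far the sprung nose is pushed into the lever, m: 0 free, 0.020 fully in. Black disc, diameter 20 mm, on a rod through the lever 65 mm from the pivot, facing the ferrule; free, its face is 40 mm before the lever's axis. With the haft against the stop it meets the ferrule about 0.15 rad short of upright, and is half in (0.010, about 8 N) when upright.
- nose_face (a point): Centre of the nose's front face.
- bare_mid (a point): Centre of the other dark wooden haft, which has no ferrule and is 92 mm long, 26 mm square, lying on the bench; leave it alone.
- jar: Glass jar with black cap, 72 mm in diameter, 105 mm high, origin at the centre of its underside; leave it alone. 
- mug: White mug, 80 mm in diameter, 95 mm high, origin at the centre of its underside; leave it alone. 
- glue_tube: White tube 34 x 130 x 22 mm with black cap, lying along its y, origin at the centre of its underside; leave it alone. 
- ruler: Steel ruler 30 x 200 x 4 mm, lying along its y, origin at the centre of its underside; leave it alone. 
- spool: Blue thread spool 48 mm in diameter, 50 mm high, origin at the centre of its underside; leave it alone. 
- wax: Brown block of wax 60 x 40 x 25 mm, origin at the centre of its underside; leave it alone. 
- mallet: Hammer with wooden handle lying at the far side, origin at the centre of its underside; leave it alone. 
Mind the look-alikes: they are no part of the job. What is shaped like the part that bears haft_mid but orange is not meant.

How it is judged:
By the outcome, as a careful person would: the job done as asked, in the order asked, and still so for the second after the job is handed in, while the arm keeps its last pose, push and grip.
It also fails if it takes over 53 s, if anything falls off the work surface, if the arm or the gripper's body presses on something with over 40 N, if the wrist force passes 120 N, or if a joint passes its speed limit or range.

### The arm

A 6-joint arm with a two-finger parallel gripper is mounted at the origin on the work surface. World frame = base frame: x ahead of the robot, y to its left, z up, the work surface at z = 0. Lengths are in m, angles in rad, forces in N, time in s.
With the tool pointing down it reaches from about 0.225 to 0.875 m from the base axis. Payload 3.4 kg.
Tool frame: the origin (TCP) lies at the very end of the fingers, on their centre line; the grasp point (between the pads) lies 19 mm behind it; z points along the fingers, y is the direction in which the jaws open and shut (so a half turn about z gives the same grasp; the last joint's range is limited). The gripper opens to 85 mm and grips with 20 to 120 N. Pads are 22 mm wide; open, the fingers measure 114 mm over their backs; the gripper's body (76 mm by 85 mm) begins 54 mm behind the grasp point. The pads swing forward as they close: fully open they stand 13 mm farther back than shut.
Start: joints at [1.108, 0.276, 1.505, -0, 1.361, -0.121], TCP at [0.193, 0.542, 0.231] pointing down, gripper open.
Joint ranges: [-2.89, 2.89], [-0.75, 2.08], [0.22, 2.7], [-1.18, 4.32], [0.11, 2.71], [-2.7, 2.7]. Speed limits (rad/s): [2.57, 2.57, 3.14, 3.14, 3.14, 3.14].

### API

Orientations are given as a unit quaternion [w, x, y, z].
In Python, from rig import manip gives the robot as it stands. The module is installed in compiled form; this text tells all that it offers.
- The arm moves only by the tool carry_out, never from a script. Its argument "moves" is one flat list of numbers, 5 for each row, row after row: the opening in per cent of the stroke, from 0 (shut) to 100 (fully open), then the shift along the world's x, y, z in cm, then the turn about the world's z in rad. A call has exactly 10 rows; each row shifts and turns the commanded pose from where the row before left it; what a row does not reach is not made up. A row lasts 1/10 s, in which the tool goes at most 50 mm and 8.59 degrees, less where a joint would pass 70% of its speed; a pose out of reach is approached as far as the arm can. A call is refused whole if a number of a shift passes 5 or a number of a turn 0.15, either way. A call with a gripper value outside its range is refused whole. The fingers move at their own pace and stop on an object; "squeeze" is the grip in N (left out, the last holds). Time passes only in rows, so rows that do not move let the fingers close, or fill a call up. It gives the time, the measured TCP pose, the force and the opening at its end, in the units of the state.
- manip.get_state(): the state, without advancing time (a new reading comes with each control period).
- manip.get_image(name): name is "side" or "top"; returns the picture (400x640x3 uint8, red, green, blue); there is no depth.
- manip.camera_info(name): a dict with "fov_y" (degrees; the focal length in pixels is half the picture's height over the tangent of half this angle, whatever the lens; pixels are square), "cx", "cy" (the principal point, pixels), "dist" ([k1, k2, p1, p2, k3] as OpenCV has them; the pictures are not rectified), "rvec" (rotation vector, rad) and "tvec" (3), from world to camera coordinates, as OpenCV has them. Camera axes: x right, y down, z forward; pixel columns grow to the right and rows downward; lengths in m; the calibration is good to about 2 mm. A picture is of the moment at which its call begins. camera_info takes no time and is no camera call.
- manip.sign_off(): hands the job in, once; it reports no verdict.
The state is a dict: "clock": time; "qpos": joint angles; "qd": joint speeds; "effort": joint torques, N m; "position": TCP position; "ee_rot": TCP orientation; "contact_force": force on the tool from outside, world axes, zero at the start; "moment": the same for the moment, N m; "width": finger opening in m.
Only numpy, scipy, OpenCV 4.12 (cv2) and the standard library are available. Lean on these libraries where they do the work, as an engineer would, in place of code of your own. Each camera call takes 0.05 s, during which the arm holds its last target. There are 200 camera calls.

## Working session

There is one attempt and no reset: what is moved stays moved. The work goes in short steps, Python scripts to look and compute and a tool call to move; the robot and the scene stay as the last step left them, time stands still between calls to the robot, and variables do not carry over. Pictures are saved under pics/ and viewed, about 8 in all and at most 12, crops included, and the job is handed in when it is done.

Besides the shell and the picture viewer there is one more tool, called after ">>>" by a JSON object that holds its "name" and its "arguments". carry_out: Moves the arm, as the interface text tells. Its arguments: {"type":"object","properties":{"moves":{"type":"array","items":{"type":"number"}},"squeeze":{"type":"number"}},"required":["moves"]}

```bash
mkdir -p pics
cat > h.py <<'E'
import numpy as np, cv2
from rig import manip
def K(n):
    c=manip.camera_info(n); f=200/np.tan(np.radians(c["fov_y"])/2)
    return np.array([[f,0,c["cx"]],[0,f,c["cy"]],[0,0,1]]),np.array(c["dist"],float),np.array(c["rvec"],float),np.array(c["tvec"],float)
def ray(n,px):
    k,d,r,t=K(n);R=cv2.Rodrigues(r)[0]
    u=cv2.undistortPoints(np.array(px,float).reshape(-1,1,2),k,d).reshape(-1,2)
    return -R.T@t,np.c_[u,np.ones(len(u))]@R
def onz(n,px,z):
    o,v=ray(n,px);return o+v*((z-o[2])/v[:,2])[:,None]
def proj(n,P):
    k,d,r,t=K(n);return cv2.projectPoints(np.array(P,float).reshape(-1,1,3),r,t,k,d)[0].reshape(-1,2)
def snap(n,f,crop=None,s=1):
    im=manip.get_image(n)[:,:,::-1].copy();cv2.imwrite(f"pics/{f}_full.png",im)
    if crop: x0,y0,x1,y1=crop; im=im[y0:y1,x0:x1]
    cv2.imwrite(f"pics/{f}.png",cv2.resize(im,None,fx=s,fy=s,interpolation=cv2.INTER_CUBIC));return im
E
python3 - <<'E'
from h import *
a=snap("top","t0");b=snap("side","s0")
for n in("top","side"):
    c=manip.camera_info(n);print(c, ray(n,[[320,200]]))
print(manip.get_state())
E
```

```text
{'fov_y': 43.21410097528949, 'cx': 322.3088056815139, 'cy': 206.10010625207303, 'dist': array([-0.08997153,  0.        ,  0.        ,  0.        ,  0.        ]), 'rvec': array([ 2.14544754, -2.17739741,  0.12929069]), 'tvec': array([0.01878761, 0.55396266, 1.57064663])} (array([0.36578624, 0.01471222, 1.62485151]), array([[ 0.12956659,  0.00182862, -0.99165317]]))
{'fov_y': 47.92108511709042, 'cx': 313.9062905156364, 'cy': 191.89402720983713, 'dist': array([-0.01657033,  0.        ,  0.        ,  0.        ,  0.        ]), 'rvec': array([ 2.32864153, -0.09089451,  0.05539472]), 'tvec': array([-0.53821107,  0.14465294,  1.41941277])} (array([ 0.44631999, -0.9706437 ,  1.08810731]), array([[ 0.0809714 ,  0.70883417, -0.70107454]]))
{'clock': 0.1, 'qpos': array([ 1.10798920e+00,  2.76532976e-01,  1.50602821e+00,  1.02786977e-05,
        1.36071664e+00, -1.20981833e-01]), 'qd': array([ 0.00118696, -0.00019664, -0.00307138, -0.00098894,  0.00211404,
       -0.00010811]), 'effort': array([ 1.89668674e-03, -4.17698300e+01, -2.46403295e+01, -2.10135472e-04,
        5.81883898e-03, -2.67603262e-06]), 'position': array([0.19251707, 0.54129722, 0.23051689]), 'ee_rot': array([-2.47282669e-04,  1.70082770e-01,  9.85429420e-01, -8.05503051e-04]), 'contact_force': array([ 0.69414286, -0.48288065,  0.40326583]), 'moment': array([-0.00434172,  0.04805171, -0.02362119]), 'width': 0.08545733175041237}
```

View pics/t0.png

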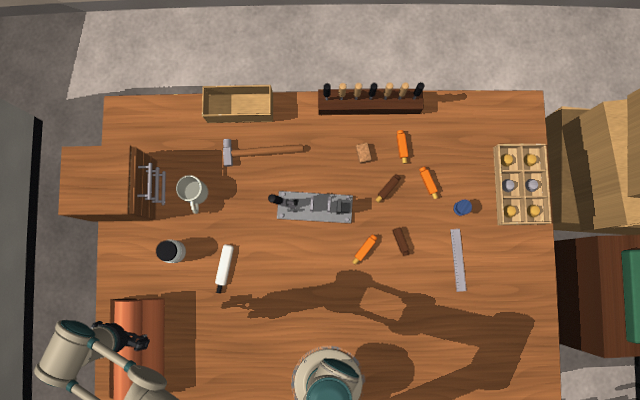

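View pics/s0.png

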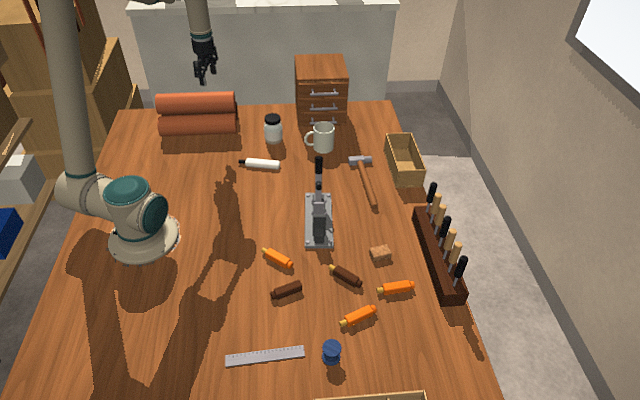

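The top picture shows the fixture at about (315,206), with the lever grip left at (275,199) and the stop right at (350,207). The dark hafts are at (390,188) and (403,240). In the side picture they are at (346,275) and (287,290). I need close crops to see which haft carries the brass.

Run:
```python
import cv2,numpy as np
t=cv2.imread("pics/t0_full.png")[160:270,255:425];s=cv2.imread("pics/s0_full.png")[140:310,250:410]
a=cv2.resize(t,None,fx=4.6,fy=4.6,interpolation=2);cv2.imwrite("pics/t0c.png",a)
b=cv2.resize(s,None,fx=3.5,fy=3.5,interpolation=2);cv2.imwrite("pics/s0c.png",b)
```

```text
(no output)
```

View pics/t0c.png

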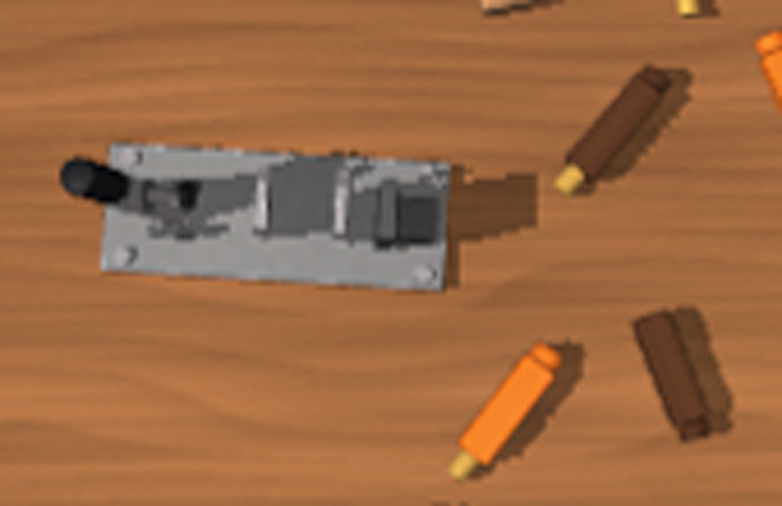

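View pics/s0c.png

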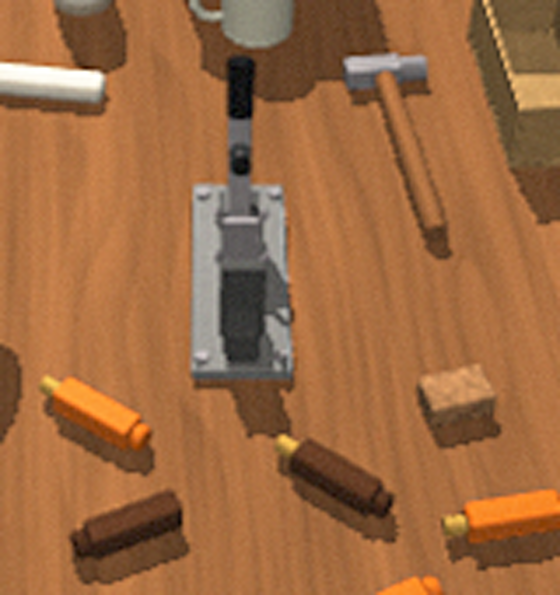

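The crops show that the right haft is the upper one in the top view. Its ferrule tip is at crop (567,186), i.e. full (378,200), and its butt at about (398,175). The bare haft is the lower one. The plate corners are clear in the top view, so I'll measure from those and cross-check with the side view.

```bash
cat > m0.py <<'E'
from h import *
def T(p):return np.array(p,float)/4.6+[255,160]-0.4
def S(p):return np.array(p,float)/3.5+[250,140]-0.4
def rigid(A,B):
    a=A-A.mean(0);b=B-B.mean(0);th=np.arctan2((a[:,0]*b[:,1]-a[:,1]*b[:,0]).sum(),(a*b).sum())
    R=np.array([[np.cos(th),-np.sin(th)],[np.sin(th),np.cos(th)]]);t=B.mean(0)-R@A.mean(0);return th,t,B-(A@R.T+t)
A=np.array([[.045,.135],[.045,-.105],[-.045,-.105],[-.045,.135]])
for n,px in(("top",T([[110,143],[450,163],[443,292],[102,271]])),("side",S([[286,186],[293,373],[193,373],[194,186]]))):
    th,t,r=rigid(A,onz(n,px,.012)[:,:2]);print(n,"fixture yaw",th,"origin",t,"res mm",(r*1000).round(1).tolist())
    if n=="top": c,s=np.cos(th),np.sin(th)
print("rests top",onz("top",T([[262,200],[342,203]]),.072))
print("ferr/butt top",onz("top",T([[569,183],[653,73]]),.013)); print("side",onz("side",S([[286,445],[384,503]]),.013))
for n,lo in(("top",(373,170,402,205)),("side",(326,262,366,290))):
    im=cv2.imread(f"pics/{n[0]}0_full.png");x0,y0,x1,y1=lo;h=cv2.cvtColor(im[y0:y1,x0:x1],40)
    m=((h[...,0]>18)&(h[...,0]<32)&(h[...,1]>110)&(h[...,2]>110)).astype(np.uint8)
    p=np.argwhere(m)[:,::-1]+[x0,y0];print(n,"brass",len(p),p.mean(0),onz(n,p.mean(0),.018))
E
python3 m0.py
```

```text
top fixture yaw -0.07472370090746257 origin [0.55366169 0.02031497] res mm [[0.2, -0.3], [0.4, 0.6], [-0.5, 0.8], [-0.2, -1.0]]
side fixture yaw -0.07806707447315689 origin [0.5570443  0.01951688] res mm [[0.7, -0.3], [-1.0, 0.8], [0.9, 0.3], [-0.6, -0.8]]
rests top [[ 0.55944451  0.04387621  0.072     ]
 [ 0.55661455 -0.00997911  0.072     ]]
ferr/butt top [[ 0.57564864 -0.17022011  0.013     ]
 [ 0.65304805 -0.23187757  0.013     ]]
side [[ 0.57775801 -0.16623505  0.013     ]
 [ 0.65130855 -0.23065426  0.013     ]]
top brass 20 [378.2  198.85] [[ 0.57672794 -0.16938697  0.018     ]]
side brass 18 [331.33333333 266.88888889] [[ 0.57714372 -0.17050891  0.018     ]]
```

Top and side agree to about 3 mm:
- **Fixture:** origin about (0.555, 0.020), yaw about -0.076. The rests fall where they should.
- **Haft:** centre about (0.6135, -0.199), yaw about 0.89.

I'm moving above the haft now.

>>> {"name": "carry_out", "arguments": {"moves": [60, 2.4, -3.6, 0, -0.02, 60, 2.4, -3.6, 0, -0.02, 60, 2.4, -3.6, 0, -0.02, 60, 2.4, -3.6, 0, -0.02, 60, 2.4, -3.6, 0, -0.02, 60, 2.4, -3.6, 0, -0.02, 60, 2.4, -3.6, 0, -0.02, 60, 2.4, -3.6, 0, -0.02, 60, 2.4, -3.6, 0, -0.02, 60, 2.4, -3.6, 0, -0.02], "squeeze": 40}}

```text
clock: 1.1
position: [0.4332, 0.1801, 0.2311]
ee_rot: [-0.0, 0.268, 0.963, 0.0]
contact_force: [1.5, 0.4, -0.5]
width: 0.0511
```

>>> {"name": "carry_out", "arguments": {"moves": [60, 1.8, -3.8, 0, -0.014, 60, 1.8, -3.8, 0, -0.014, 60, 1.8, -3.8, 0, -0.014, 60, 1.8, -3.8, 0, -0.014, 60, 1.8, -3.8, 0, -0.014, 60, 1.8, -3.8, 0, -0.014, 60, 1.8, -3.8, 0, -0.014, 60, 1.8, -3.8, 0, -0.014, 60, 1.8, -3.8, 0, -0.014, 60, 1.8, -3.8, 0, -0.014]}}

```text
clock: 2.1
position: [0.613, -0.1998, 0.2308]
ee_rot: [-0.0, 0.335, 0.942, 0.0]
contact_force: [0.2, -0.4, -0.0]
width: 0.0509
```

Run:
```python
from h import *
for n,lo,z in(("top",(370,165,405,208),.026),("side",(322,258,370,295),.018)):
    im=cv2.imread(f"pics/{n[0]}0_full.png");x0,y0,x1,y1=lo;c=im[y0:y1,x0:x1]
    h=cv2.cvtColor(c,40)
    m=((h[...,2]<110)&(h[...,1]<175)).astype(np.uint8)
    brass=((h[...,0]>18)&(h[...,0]<32)&(h[...,1]>110)&(h[...,2]>110))
    o=c.copy();o[m>0]=(0,255,0);o[brass]=(255,0,0)
    cv2.imwrite(f"pics/mask_{n}.png",cv2.resize(np.hstack([c,o]),None,fx=8,fy=8,interpolation=0))
a=cv2.imread("pics/mask_top.png");b=cv2.imread("pics/mask_side.png");w=max(a.shape[1],b.shape[1])
p=lambda i:cv2.copyMakeBorder(i,0,0,0,w-i.shape[1],0)
cv2.imwrite("pics/masks.png",cv2.resize(np.vstack([p(a),p(b)]),None,fx=.9,fy=.9))
```

```text
(no output)
```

View pics/masks.png

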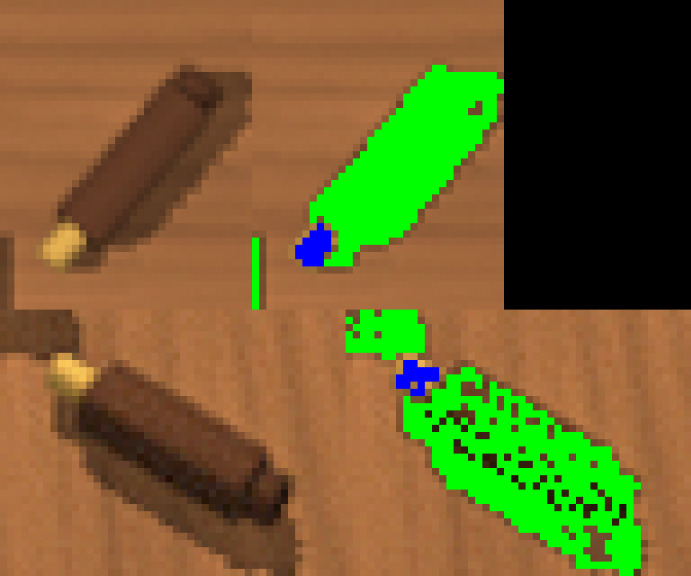

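The masks merge the shadow with the haft, so I'm not using them directly. The upper-left body edge is clean in the top view, running from (378.1,193.9) to (394.7,174.4), and it gives the yaw and the centre line.

Run:
```python
from h import *
E=onz("top",[[378.06-.5,193.9-.5],[394.7-.5,174.4-.5]],.026)[:,:2]
u=E[0]-E[1];u/=np.linalg.norm(u);yaw=np.arctan2(-u[0],u[1]);xh=np.array([np.cos(yaw),np.sin(yaw)])
print("edge",E,"yaw",yaw,"xaxis",xh,"len",np.linalg.norm(E[0]-E[1]))
for n,p in(("est",[.6135,-.199]),("tcp",manip.get_state()["position"][:2])):
    d=E.mean(0)-p;print(n,"edge offset across (13 expected)",d@xh,"along",d@u)
# side view: upper edge of body, (118,365)->(268,455) in the 7.2x mosaic, row offset 310
E=onz("side",[[322+118/7.2-.5,258+(365-310)/7.2-.5],[322+268/7.2-.5,258+(440-310)/7.2-.5]],.026)[:,:2]
u=E[0]-E[1];print("side edge",E,np.arctan2(-u[0],u[1]),np.linalg.norm(u), ((E.mean(0)-[.6135,-.199])@xh))
```

```text
edge [[ 0.59330466 -0.1669139 ]
 [ 0.65595869 -0.22244385]] yaw 0.8456049450538274 xaxis [0.66327868 0.7483725 ] len 0.08372038223702985
est edge offset across (13 expected) 0.010617215287792844 along -0.0054645279200782985
tcp edge offset across (13 expected) 0.011526947180614318 along -0.0052960904534708145
side edge [[ 0.59604233 -0.17161252]
 [ 0.65128798 -0.21299975]] 0.9278399188099953 0.06902886412963843 0.011751831910931232
```

The yaw is 0.87 ± 0.04 and the across offset is within 2 mm, well inside the 51 mm opening. I'm descending.

>>> {"name": "carry_out", "arguments": {"moves": [60, 0.3, -0.2, -3, -0.015, 60, 0, 0, -4, 0, 60, 0, 0, -4, 0, 60, 0, 0, -4, 0, 60, 0, 0, -3, 0, 60, 0, 0, -2, 0, 60, 0, 0, -1.5, 0, 60, 0, 0, -0.8, 0, 60, 0, 0, -0.4, 0, 60, 0, 0, 0, 0]}}

```text
clock: 3.1
position: [0.6157, -0.2002, 0.0042]
ee_rot: [-0.0, 0.341, 0.94, 0.0]
contact_force: [-0.1, 0.1, 1.1]
width: 0.0514
```

>>> {"name": "carry_out", "arguments": {"moves": [0, 0, 0, 0, 0, 0, 0, 0, 0, 0, 0, 0, 0, 0, 0, 0, 0, 0, 0, 0, 0, 0, 0, 0, 0, 0, 0, 0, 0, 0, 0, 0, 0, 0, 0, 0, 0, 0, 0, 0, 0, 0, 0, 0, 0, 0, 0, 0, 0, 0]}}

```text
clock: 4.1
position: [0.6166, -0.2006, 0.0056]
ee_rot: [0.001, 0.341, 0.94, -0.0]
contact_force: [-0.1, 0.3, 5.0]
width: 0.0253
```

>>> {"name": "carry_out", "arguments": {"moves": [0, 0, 0, 1, 0, 0, 0, 0, 2, 0, 0, 0, 0, 3, 0, 0, 0, 0, 3, 0, 0, 0, 0, 3, 0, 0, 0, 0, 3, 0, 0, 0, 0, 1, 0, 0, 0, 0, 0, 0, 0, 0, 0, 0, 0, 0, 0, 0, 0, 0]}}

```text
clock: 5.1
position: [0.6145, -0.1997, 0.1621]
ee_rot: [-0.002, 0.341, 0.94, 0.0]
contact_force: [0.0, -0.1, 0.6]
width: 0.0251
```

Run:
```python
from h import *
snap("side","s1",(240,150,440,300),4)
```

```text
(no output)
```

View pics/s1.png

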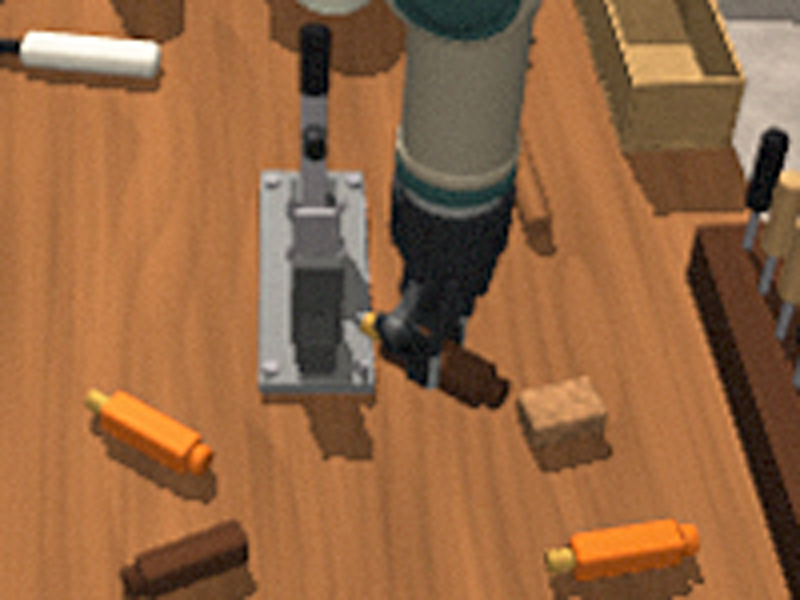

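The side picture shows the haft held flat, with the brass tip at crop (368,324), i.e. full (332,231), and the butt at about (365,247). Next I compute where along the haft it is held.

Run:
```python
from h import *
s=manip.get_state();p=s["position"];q=s["ee_rot"];a=np.arctan2(q[2],q[1]);yaw=2*a-np.pi/2
u=np.array([-np.sin(yaw),np.cos(yaw)]);print("yaw",yaw,u)
im=cv2.imread("pics/s1_full.png");h=cv2.cvtColor(im,40);m=((h[...,0]>17)&(h[...,0]<32)&(h[...,1]>110)&(h[...,2]>110));m[:222]=0;m[242:]=0;m[:,:325]=0;m[:,345:]=0
b=np.argwhere(m)[:,::-1];print(len(b),b.mean(0),b.min(0),b.max(0))
hz=p[2]+.0085
for nm,px in(("brass mid(46)",b.mean(0)),("tip(55)",[b[:,0].min(),b.mean(0)[1]]),("butt(-55)",[365,247.5])):
    d=onz("side",px,hz)[0,:2]-p[:2];print(nm,"along",d@u,"across",d@[u[1],-u[0]])
for e in(.040,.05,.055,.06,.065):print(e,proj("side",[*(p[:2]+u*e),hz]))
print("butt",[(e,proj("side",[*(p[:2]-u*e),hz])[0].round(1)) for e in(.045,.05,.055)])
```

```text
yaw 0.8740058745895056 [-0.76690589  0.64175958]
17 [331.64705882 230.82352941] [330 228] [333 234]
brass mid(46) along 0.05492351018325676 across 0.0003139247225329313
tip(55) along 0.058557385823115815 across -0.0023025138683101863
butt(-55) along -0.04847957081884441 across 0.002863308285750124
0.04 [[336.18570746 233.31666312]]
0.05 [[333.09658595 231.69058591]]
0.055 [[331.55975616 230.88159471]]
0.06 [[330.02804904 230.07528549]]
0.065 [[328.50144127 229.27164613]]
butt [(0.045, array([363.3, 247.6])), (0.05, array([364.9, 248.5])), (0.055, array([366.6, 249.3]))]
```

Tip and butt together put the haft centre about 5 mm ahead of the TCP, as planned. I'm carrying it above the seat: TCP to (0.555, 0.020), turn -0.95.

>>> {"name": "carry_out", "arguments": {"moves": [0, -0.6, 2.2, 0, -0.095, 0, -0.6, 2.2, 0, -0.095, 0, -0.6, 2.2, 0, -0.095, 0, -0.6, 2.2, 0, -0.095, 0, -0.6, 2.2, 0, -0.095, 0, -0.6, 2.2, 0, -0.095, 0, -0.6, 2.2, 0, -0.095, 0, -0.6, 2.2, 0, -0.095, 0, -0.6, 2.2, 0, -0.095, 0, -0.6, 2.2, 0, -0.095]}}

```text
clock: 6.15
position: [0.5548, 0.0207, 0.163]
ee_rot: [-0.001, 0.735, 0.678, -0.001]
contact_force: [-0.4, 0.2, -1.5]
width: 0.0249
```

>>> {"name": "carry_out", "arguments": {"moves": [0, 0, 0, -1, 0, 0, 0, 0, -1, 0, 0, 0, 0, -1, 0, 0, 0, 0, -1, 0, 0, 0, 0, -1, 0, 0, 0, 0, 0, 0, 0, 0, 0, 0, 0, 0, 0, 0, 0, 0, 0, 0, 0, 0, 0, 0, 0, 0, 0, 0]}}

```text
clock: 7.15
position: [0.5561, 0.0197, 0.1148]
ee_rot: [0.0, 0.733, 0.68, 0.0]
contact_force: [0.2, 0.9, 0.8]
width: 0.0253
```

Run:
```python
from h import *
a=snap("side","s2",(280,150,360,250),6);b=snap("top","t2",(255,160,375,250),3)
im=cv2.imread("pics/s2.png");b=cv2.imread("pics/t2.png")
H=im.shape[0];b=cv2.copyMakeBorder(cv2.resize(b,(320,240)),0,H-240,0,0,0);cv2.imwrite("pics/st2.png",np.hstack([im,b]))
s=manip.get_state();q=s["ee_rot"];print(s["position"],2*np.arctan2(q[2],q[1])-np.pi/2)
print("plate corners side",proj("side",[[.5553+np.cos(-.076)*x-np.sin(-.076)*y,.02+np.sin(-.076)*x+np.cos(-.076)*y,z] for x,y,z in((-.02,-.055,.102),(.02,-.055,.102),(0,0,.085))]))
```

```text
[0.55589915 0.01979618 0.1146769 ] -0.0758722480167695
plate corners side [[312.2780263  214.28267972]
 [325.49389131 214.322501  ]
 [318.51686512 205.35850332]]
```

View pics/st2.png

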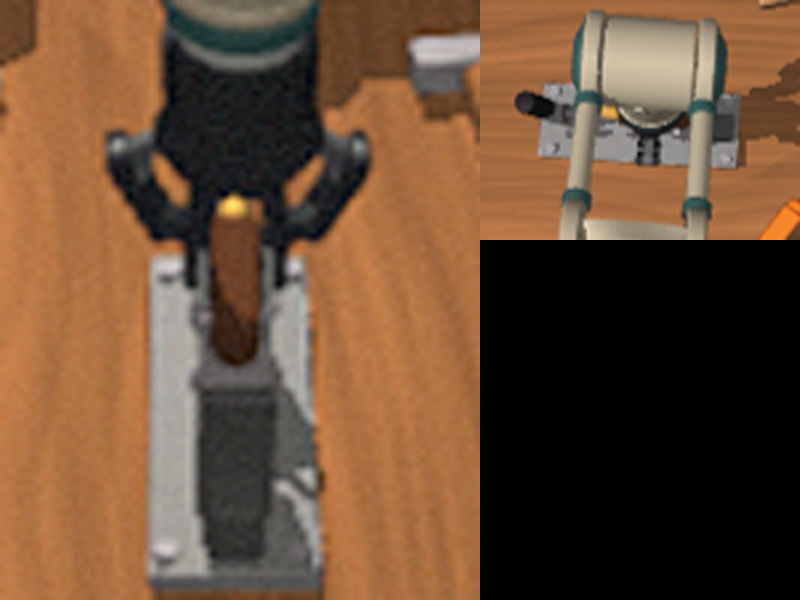

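The side picture shows the haft centred over the stop and rests, with haft axis and stop axis both at crop column ~236. The brass points towards the lever. One numeric check along the axis before lowering.

Run:
```python
from h import *
im=cv2.imread("pics/t2_full.png");h=cv2.cvtColor(im,40);m=((h[...,0]>15)&(h[...,0]<32)&(h[...,1]>120)&(h[...,2]>140));m[:190]=0;m[215:]=0;m[:,:290]=0;m[:,315:]=0
b=np.argwhere(m)[:,::-1];print(len(b),b.mean(0),b.min(0),b.max(0))
o=np.array([.5553,.02]);c,s=np.cos(-.076),np.sin(-.076);R=np.array([[c,-s],[s,c]])
hz=.1148+.0085
for px,z in(([b[:,0].min()-.5,b.mean(0)[1]],hz),(b.mean(0),hz+.008),([b[:,0].max()+.5,b.mean(0)[1]],hz+.008)):print((R.T@(onz("top",px,z)[0,:2]-o)*1000).round(1))
print("lever grip rest",proj("top",np.r_[R@[0,.135]+o,.156]))
# butt lower rim in side view
print((R.T@(onz("side",[280+237/6-.5,150+362/6-.5],hz-.011)[0,:2]-o)*1000).round(1))
```

```text
26 [303.11538462 201.84615385] [301 199] [306 204]
[-2.3 56. ]
[-2.8 47.8]
[-2.2 37.7]
lever grip rest [[273.257964   198.03768187]]
[  0.3 -46.2]
```

The top view puts the haft centre at about +1.5 mm along and the side view at about +8 mm. I'm nudging +2 mm away from the stop and lowering.

>>> {"name": "carry_out", "arguments": {"moves": [0, 0, 0.2, 0, 0, 0, 0, 0, -0.6, 0, 0, 0, 0, -0.6, 0, 0, 0, 0, -0.6, 0, 0, 0, 0, -0.6, 0, 0, 0, 0, -0.5, 0, 0, 0, 0, -0.4, 0, 0, 0, 0, -0.2, 0, 0, 0, 0, 0, 0, 0, 0, 0, 0, 0]}}

```text
clock: 8.25
position: [0.5559, 0.0217, 0.0795]
ee_rot: [0.0, 0.733, 0.68, 0.0]
contact_force: [0.7, 0.0, -0.4]
width: 0.0252
```

>>> {"name": "carry_out", "arguments": {"moves": [0, 0, 0, -0.1, 0, 0, 0, 0, -0.1, 0, 0, 0, 0, -0.1, 0, 0, 0, 0, 0, 0, 0, 0, 0, 0, 0, 0, 0, 0, 0, 0, 0, 0, 0, 0, 0, 0, 0, 0, 0, 0, 0, 0, 0, 0, 0, 0, 0, 0, 0, 0]}}

```text
clock: 9.25
position: [0.556, 0.0218, 0.0775]
ee_rot: [0.0, 0.733, 0.68, 0.0]
contact_force: [-1.2, 0.4, 6.1]
width: 0.0251
```

Contact of 6 N at TCP z 0.0775 is the expected seating height. I'm releasing and lifting, then looking.

>>> {"name": "carry_out", "arguments": {"moves": [60, 0, 0, 0, 0, 60, 0, 0, 0, 0, 60, 0, 0, 0, 0, 60, 0, 0, 0, 0, 60, 0, 0, 0, 0, 60, 0, 0, 0, 0, 60, 0, 0, 0.5, 0, 60, 0, 0, 1, 0, 60, 0, 0, 2, 0, 60, 0, 0, 3, 0]}}

```text
clock: 10.25
position: [0.5547, 0.0218, 0.1414]
ee_rot: [-0.001, 0.733, 0.68, -0.001]
contact_force: [1.1, -0.6, 0.8]
width: 0.0509
```

>>> {"name": "carry_out", "arguments": {"moves": [60, 0, 0, 4, 0, 60, 0, 0, 4, 0, 60, 0, 0, 4, 0, 60, 0, 0, 3, 0, 60, -2, 0, 0, 0, 60, -3, 0, 0, 0, 60, -3, 0, 0, 0, 60, -3, 0, 0, 0, 60, -3, 0, 0, 0, 60, -2, 0, 0, 0]}}

```text
clock: 11.25
position: [0.3935, 0.0219, 0.2923]
ee_rot: [0.0, 0.733, 0.68, 0.0]
contact_force: [-0.5, 0.1, 0.2]
width: 0.0509
```

Run:
```python
from h import *
snap("side","s3",(290,150,350,250),6);snap("top","t3",(260,185,360,230),4)
a=cv2.imread("pics/s3.png");b=cv2.imread("pics/t3.png");b=cv2.copyMakeBorder(b,0,a.shape[0]-b.shape[0],0,0,0);cv2.imwrite("pics/st3.png",np.hstack([a,b]))
```

```text
(no output)
```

View pics/st3.png

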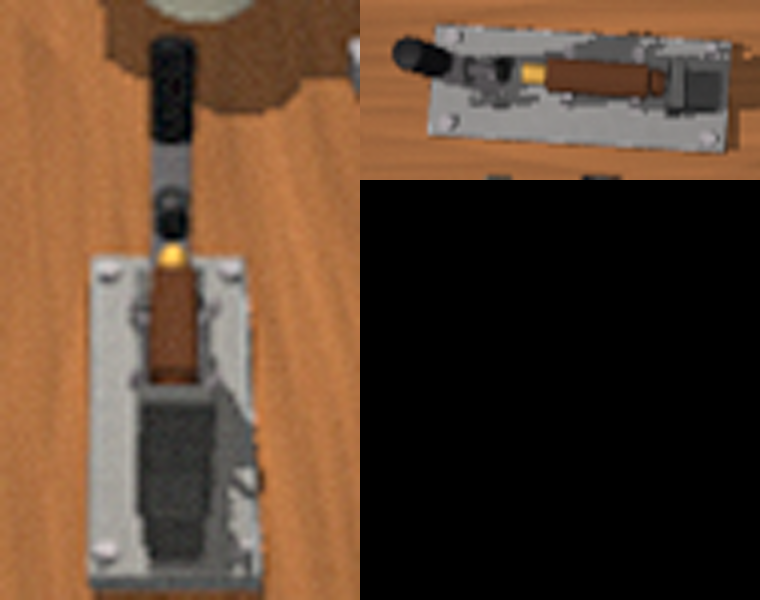

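The haft lies flat on both rests between the ears, with the butt just off the stop (top crop x~665) and the brass towards the nose. The lever is still at rest. Next I bring the shut fingers behind the lever, about fixture y = +180 mm.

>>> {"name": "carry_out", "arguments": {"moves": [0, 1.75, 1.8, 0, 0, 0, 1.75, 1.8, 0, 0, 0, 1.75, 1.8, 0, 0, 0, 1.75, 1.8, 0, 0, 0, 1.75, 1.8, 0, 0, 0, 1.75, 1.8, 0, 0, 0, 1.75, 1.8, 0, 0, 0, 1.75, 1.8, 0, 0, 0, 1.75, 1.8, 0, 0, 0, 1.75, 1.8, 0, 0]}}

```text
clock: 12.35
position: [0.5726, 0.2029, 0.2915]
ee_rot: [0.0, 0.733, 0.68, 0.001]
contact_force: [0.4, -0.4, -0.2]
width: 0.0
```

>>> {"name": "carry_out", "arguments": {"moves": [0, 0, 0, -3, 0, 0, 0, 0, -3, 0, 0, 0, 0, -3, 0, 0, 0, 0, -2, 0, 0, 0, 0, -2, 0, 0, 0, 0, -1, 0, 0, 0, 0, 0, 0, 0, 0, 0, 0, 0, 0, 0, 0, 0, 0, 0, 0, 0, 0, 0]}}

```text
clock: 13.35
position: [0.5715, 0.202, 0.1525]
ee_rot: [0.001, 0.733, 0.68, 0.001]
contact_force: [0.5, 0.2, -0.0]
width: -0.0002
```

>>> {"name": "carry_out", "arguments": {"moves": [0, 0, -0.5, 0, 0, 0, 0, -0.5, 0, 0, 0, 0, -0.5, 0, 0, 0, 0, -0.5, 0, 0, 0, 0, -0.5, 0, 0, 0, 0, -0.5, 0, 0, 0, 0, -0.5, 0, 0, 0, 0, 0, 0, 0, 0, 0, 0, 0, 0, 0, 0, 0, 0, 0]}}

```text
clock: 14.35
position: [0.5709, 0.167, 0.1514]
ee_rot: [0.0, 0.733, 0.68, 0.0]
contact_force: [-0.6, 2.4, 2.7]
width: 0.0001
```

Contact with the grip has begun (2.4 N). I'm pushing on, nearly to upright.

>>> {"name": "carry_out", "arguments": {"moves": [0, -0.03, -0.4, 0, 0, 0, -0.03, -0.4, 0, 0, 0, -0.03, -0.4, 0, 0, 0, -0.03, -0.4, 0, 0, 0, -0.03, -0.4, 0, 0, 0, -0.03, -0.4, 0, 0, 0, -0.03, -0.4, 0, 0, 0, -0.03, -0.4, 0, 0, 0, -0.03, -0.4, 0, 0, 0, 0, 0, 0, 0]}}

```text
clock: 15.35
position: [0.5681, 0.1316, 0.152]
ee_rot: [-0.001, 0.734, 0.679, 0.001]
contact_force: [0.6, 6.7, 5.9]
width: 0.0003
```

Run:
```python
from h import *
snap("side","s4",(290,150,350,250),6);snap("top","t4",(260,185,360,230),4)
a=cv2.imread("pics/s4.png");b=cv2.imread("pics/t4.png");b=cv2.copyMakeBorder(b,0,a.shape[0]-b.shape[0],0,0,0);cv2.imwrite("pics/st4.png",np.hstack([a,b]))
o=np.array([.5553,.02]);c,s=np.cos(-.076),np.sin(-.076);R=np.array([[c,-s],[s,c]])
st=manip.get_state();print(st["position"],st["contact_force"],R.T@(st["position"][:2]-o))
for g in(0,.2,.25,.3,.35,.4):
    a=.35-g; P=[np.r_[R@[0,.085+L*np.sin(a)]+o,.02+L*np.cos(a)] for L in(.1,.158)]
    print(g,"side",((proj("side",P)-[290,150])*6).round(0).tolist(),"top",((proj("top",P)-[260,185])*4+[360,0]).round(0).tolist())
```

```text
[0.56813162 0.13170563 0.15201252] [-0.22576913  7.20338358  5.39366219] [0.00431312 0.11235744]
0 side [[169.0, 140.0], [170.0, 40.0]] top [[439.0, 61.0], [406.0, 50.0]]
0.2 side [[170.0, 157.0], [171.0, 65.0]] top [[464.0, 62.0], [447.0, 51.0]]
0.25 side [[170.0, 162.0], [172.0, 73.0]] top [[471.0, 62.0], [457.0, 51.0]]
0.3 side [[170.0, 168.0], [172.0, 82.0]] top [[477.0, 62.0], [468.0, 52.0]]
0.35 side [[170.0, 174.0], [172.0, 91.0]] top [[484.0, 63.0], [479.0, 52.0]]
0.4 side [[170.0, 180.0], [172.0, 101.0]] top [[491.0, 63.0], [490.0, 53.0]]
```

View pics/st4.png

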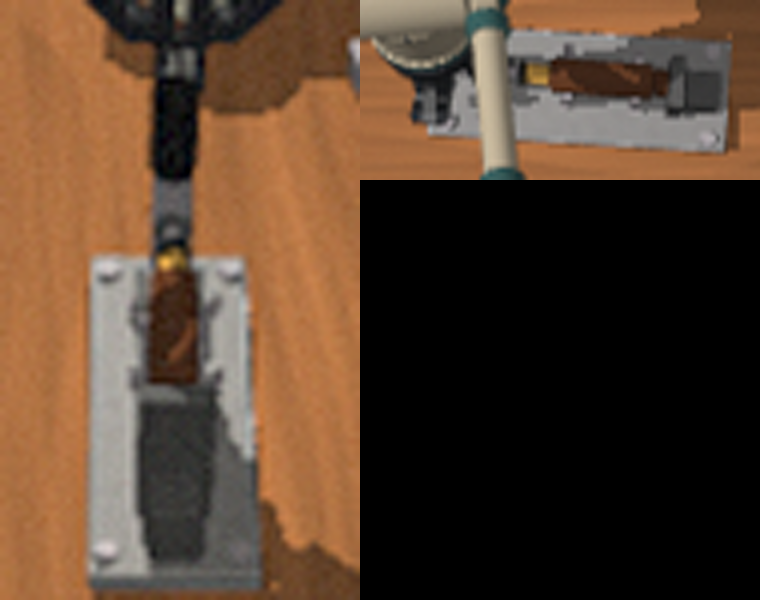

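The lever is near upright. Its grip spans side-crop rows 78–178, against predictions of 82–168 at 0.30 rad and 91–174 at 0.35 rad. The butt touches the stop (top crop x~668). I'm pushing 3 mm more, then measuring the grip's edge against the rest picture.

>>> {"name": "carry_out", "arguments": {"moves": [0, -0.1, -0.1, 0, 0, 0, -0.1, -0.1, 0, 0, 0, 0, -0.1, 0, 0, 0, 0, 0, 0, 0, 0, 0, 0, 0, 0, 0, 0, 0, 0, 0, 0, 0, 0, 0, 0, 0, 0, 0, 0, 0, 0, 0, 0, 0, 0, 0, 0, 0, 0, 0]}}

```text
clock: 16.45
position: [0.5678, 0.1291, 0.1523]
ee_rot: [0.0, 0.734, 0.68, 0.003]
contact_force: [1.7, 7.8, 5.6]
width: -0.0004
```

```bash
cat > m5.py <<'E'
from h import *
snap("side","s5",(290,150,350,250),6)
o=np.array([.5553,.02]);c,s=np.cos(-.076),np.sin(-.076);R=np.array([[c,-s],[s,c]])
st=manip.get_state();print(st["position"],st["contact_force"],R.T@(st["position"][:2]-o))
W=lambda y,z:np.r_[R@[0,y]+o,z]
def pt(g,L,n):a=.35-g;return W(.085+L*np.sin(a)-n*np.cos(a),.02+L*np.cos(a)+n*np.sin(a))
for f in("s3","s4","s5"):
    g=cv2.imread(f"pics/{f}_full.png").mean(2)[150:200,316:321].mean(1);d=np.diff(g)
    i=14+np.argmax(d[14:35]);w=np.clip(d[i-1:i+2],0,None);print(f,"grip lower edge row",round(150+i+.5+(w@[-1,0,1])/w.sum(),2),"profile",g[6:34].round(0).astype(int).tolist())
for g in(0,.25,.3,.35,.4,.45):print(g,"lower edge",proj("side",pt(g,.1,.013))[0].round(2),"top edge front",proj("side",pt(g,.158,.013))[0].round(2),"nose c",proj("side",pt(g,.065,.03))[0].round(1))
E
python3 m5.py
```

```text
[0.56784436 0.12914006 0.15235887] [2.21488953 7.57733477 3.62214718] [0.00422149 0.10977747]
s3 grip lower edge row 173.63 profile [41, 34, 28, 19, 21, 21, 23, 16, 17, 19, 22, 18, 17, 21, 15, 20, 16, 23, 89, 108, 103, 104, 103, 107, 105, 75, 58, 72]
s4 grip lower edge row 179.7 profile [30, 23, 48, 59, 61, 74, 53, 12, 21, 16, 18, 15, 14, 16, 14, 16, 15, 17, 19, 18, 17, 14, 11, 19, 67, 91, 93, 92]
s5 grip lower edge row 180.34 profile [31, 28, 54, 62, 63, 67, 54, 34, 14, 19, 21, 17, 14, 17, 17, 14, 17, 14, 18, 17, 18, 18, 13, 18, 41, 84, 94, 91]
0 lower edge [318.23 174.84] top edge front [318.46 157.99] nose c [318.2 186.7]
0.25 lower edge [318.36 179.42] top edge front [318.67 164.5 ] nose c [318.3 191.3]
0.3 lower edge [318.38 180.53] top edge front [318.71 166.14] nose c [318.3 192.2]
0.35 lower edge [318.4 181.7] top edge front [318.74 167.9 ] nose c [318.3 193.3]
0.4 lower edge [318.41 182.92] top edge front [318.78 169.75] nose c [318.3 194.3]
0.45 lower edge [318.43 184.2 ] top edge front [318.81 171.71] nose c [318.3 195.4]
```

View pics/s5.png

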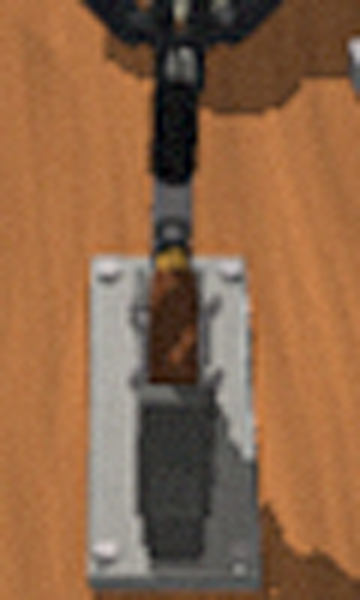

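Relative to the rest picture, the grip edge moved 6.71 px. Upright should give 6.86 px, so the lever is at about 0.344 rad. Independently, the finger contact geometry gives about 0.345 rad, and the push is 7.6 N where about 8 N was expected. The haft is on its rests with the butt at the stop. I'm handing in.

Run:
```python
from rig import manip
s=manip.get_state();print(s["clock"],s["position"],s["contact_force"]);print(manip.sign_off())
```

```text
16.5 [0.56784436 0.12914006 0.15235887] [2.21488953 7.57733477 3.62214718]
the job is handed in; nothing more can be done
None
```

The ferruled haft is lying on the two rests with its brass end towards the lever. I let go of it, pushed the lever upright with the shut fingers, and handed the job in at 16.5 s with the lever still held.

**Last checks**
- **Lever angle:** the camera gave about 0.344 rad and the finger position about 0.345 rad, against 0.35 for upright.
- **Push:** it holds at about 7.6 N, against roughly 8 N expected.
- **Haft position:** the butt looked to be touching the stop. That check came from the top picture taken 3 mm before the end of the push.
- **Nose:** I did not measure its travel directly. I infer it is about half-way in from the lever angle and the push.
- **Other things on the bench:** no move came near them, but I took no final picture of the whole bench.

**Disagreements**
- **Place along the rests:** before I laid the haft down, the top view put its centre about 1.5 mm along the rests and the side view about 8 mm. I shifted it 2 mm away from the stop to be safe, and the nose pushed it home.
- **Haft mask:** the colour mask for the haft ran into its shadow, so I used the clean edge of the body instead.

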